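# Ease a desk pad press by two ratchet teeth and lock it again

### The job

The note block in the small desk press is squeezed too hard. Swing the holding pawl out of the ratchet wheel by its upright peg, turn the hand knob back by two teeth (counter-clockwise from above) with the pawl clear, then swing the pawl fully home between the teeth again and turn the knob gently on until you feel the pawl take the load. Never force the wheel and pawl against each other, leave the things standing beside the press alone, and let go at the end.

Things in the scene. Friction and masses are not known exactly. Their poses are not given: they have to be found in the camera images.
- press: Grey desk press fixed to the desk: cross-shaped base 72 (x) x 132 (y) x 12 mm, two 14 mm columns at y = +-56, cross bar 36 x 142 mm, top at z = 104. A white note block (69 mm square) lies in it under a steel pressing plate (rises 3 mm per rad of the wheel). Origin: centre of the underside of the base, on the wheel's axis. It stands along the front of the desk, slightly turned.
- knob (a point): Centre of the black grip bar of the hand knob, on the wheel's axis, 140 mm above the desk. The bar is 46 mm long (this point's x), 13 mm thick (its y), from 124 to 151 mm high. Below: round black hub (34 mm diameter, from 117 mm) and the steel ratchet wheel (80 mm over the teeth, 107 to 117 mm, teeth 9 mm deep, steep faces looking counter-clockwise).
- ratchet_wheel (a joint): Angle of wheel and knob, rad; grows as it is turned back (counter-clockwise from above, loosening). One of its 10 saw teeth = 0.628 rad. Starts at -0.14 to -0.08. A steep tooth face meets the seated pawl within 0.07 either side of 0, 0.628, 1.257 ...: where exactly must be felt; at least 0.2 rad of free play lies clockwise of that. Friction 0.15 N m; it stays where left.
- pawl (a joint): Angle of the dark steel pawl about its upright pivot pin, rad, counter-clockwise from above: 0 = fully home between the teeth (end stop), 0.6 = fully out (end stop); nose clear of the teeth above about 0.25. No spring: friction (about 0.07 N m, 2 N at the peg) holds it where left. When seated it stops the wheel stiffly, 34 mm from the wheel's axis; it may bear at most 25 N.
- pawl_peg (a point): Middle of the upright steel peg on the pawl's tail: 10 mm diameter, free from height 117 to 146 mm; this point is at 134 mm. 34 mm from the pivot pin, to the press's -y side of it. To take the pawl out the peg swings towards the press's +x, to seat it towards -x.
- pawl_carrier: Small steel plate on the cross bar carrying the pawl's pivot pin. Origin: on the wheel's axis, 104 mm above the desk; the pivot pin is 58 mm along its own -y axis. Its yaw differs from the press's by up to 0.07 rad either way.
- pawl_tip (a point): Rounded nose of the pawl (2 mm radius), at mid height of the wheel (112 mm), 41 mm from the pivot pin.
- glue: Standing glue stick, 27 mm diameter, 92 mm high, to the left of the press; leave alone. Origin: centre of its underside.
- clips: Small box of paper clips, 45 x 70 x 20 mm, lying near the right end of the desk's front; leave alone. Origin: centre of its underside.
- stamp: Rubber stamp, 27 x 58 x 71 mm, on the left part of the desk; leave alone. Origin: centre of its underside.

How it is judged:
By the outcome, as a careful person would: the job done as asked, in the order asked, and still so for the second after the job is handed in, with the robot touching nothing.
It also fails if it takes over 72 s, if anything falls off the work surface, if the arm or the gripper's body presses on something with over 40 N, if the wrist force passes 120 N, or if a joint passes its speed limit or range.

### The arm

A 6-joint arm with a two-finger parallel gripper is mounted at the origin on a cart in front of the work surface, level with it; the furniture and walls round the work are solid. World frame = base frame: x ahead of the robot, y to its left, z up, the work surface at z = 0. Lengths are in m, angles in rad, forces in N, time in s.
With the tool pointing down it reaches from about 0.325 to 0.85 m from the base axis. Payload 15.5 kg.
Tool frame: the origin (TCP) lies on the centre line of the jaws, within the pads' length; the fingertips stand 17 mm ahead of it and the grasp point (between the pads) lies 2 mm behind it; z points along the fingers, y is the line along which they close (so a half turn about z gives the same grasp; the last joint's range is limited). The gripper opens to 91 mm and grips with 3 to 60 N. Pads are 32 mm wide; open, the fingers measure 118 mm over their backs; the gripper's body (76 mm by 178 mm) begins 60 mm behind the grasp point.
Start: joints at [-1.415, 0.494, 1.345, -0, 1.302, -0.096], TCP at [0.156, -0.605, 0.231] pointing down, gripper open.
Joint ranges: [-2.91, 2.91], [-0.82, 2.16], [0.22, 2.67], [-1.22, 4.37], [0.12, 2.79], [-3.08, 3.08]. Speed limits (rad/s): [1.89, 1.89, 2.57, 3.01, 3.01, 3.01].

### API

Orientations are given as [roll, pitch, yaw] about the fixed x, y, z axes, in that order (R = Rz(yaw) Ry(pitch) Rx(roll)).
In Python, from rig import arm, read_camera, job_done gives the robot as it stands. The module is installed in compiled form; this text tells all that it offers.
- The arm moves only by the tool move_arm, never from a script. Its argument "increments" is a list of rows, each a list of 3 entries, a list of its own where there are three numbers: the turn, a rotation vector about the world's x, y, z in units of 2 pi rad (1.0 is 2 pi rad), then the shift along the world's x, y, z in units of 0.2 m (1.0 is 0.2 m), then the opening, from 0 (shut) to 1 (fully open). In form: [[[rx, ry, rz], [dx, dy, dz], claw], ...]. A call has exactly 5 rows; each row shifts and turns the commanded pose from where the row before left it; what a row does not reach is not made up. A row lasts 1/12 s, in which the tool goes at most 41.7 mm and 7.16 degrees, less where a joint would pass 70% of its speed; a pose out of reach is approached as far as the arm can. A call with a number of a shift or a turn outside -1 to 1 is refused whole. A call with a gripper value outside its range is refused whole. The fingers move at their own pace and stop on an object; "squeeze" is the grip in N (left out, the last holds). Time passes only in rows, so rows that do not move let the fingers close, or fill a call up. It gives the time, the measured TCP pose, the force, the opening and the grip force at its end, in the units of the state.
- arm.get_obs(): the state, without advancing time (a new reading comes with each control period).
- read_camera(name): name is "scene" or "top" or "wrist"; returns a dict with "frame" (384x512x3 uint8, red, green, blue), "range_z" (384x512 float32, m along the optical axis (not along the pixel's ray), 0 where there is no reading), "fx", "fy", "cx", "cy" (pixels), "distortion" ([k1, k2, p1, p2, k3] as OpenCV has them; the pictures are not rectified), "extrinsics" (4x4, takes a point from camera to world coordinates). Camera axes: x right, y down, z forward; pixel columns grow to the right and rows downward; lengths in m; the calibration is good to about 2 mm. A picture is of the moment at which its call begins.
- job_done(): hands the job in; it is judged then, once.
The state is a dict: "time_s": time; "q": joint angles; "qd": joint speeds; "joint_torque": joint torques, N m; "tcp_pos": TCP position; "tool_rot": TCP orientation; "force": force on the tool from outside, world axes, zero at the start; "ft_torque": the same for the moment, N m; "width": finger opening in m; "gripper_force": force on a finger pad.
Only numpy, scipy, OpenCV 4.12 (cv2) and the standard library are available. Lean on these libraries where they do the work, as an engineer would, in place of code of your own. Each camera call takes 0.05 s, during which the arm holds its last target. There are 200 camera calls.

## Working session

There is one attempt and no reset: what is moved stays moved. The work goes in short steps, Python scripts to look and compute and a tool call to move; the robot and the scene stay as the last step left them, time stands still between calls to the robot, and variables do not carry over. Pictures are saved under pics/ and viewed, at most 12 in all, crops included, and the job is handed in when it is done.

Besides the shell and the picture viewer there is one more tool, called after ">>>" as name(argument=value, ...) on one line, values as JSON. move_arm: Moves the arm, as the interface text tells. Shifts and turns lie within -1 to 1; 1 stands for 0.2 m of shift or 2 pi rad of turn. Its arguments: {"type":"object","properties":{"increments":{"type":"array"},"squeeze":{"type":"number"}},"required":["increments"]}

```bash
mkdir -p pics; cat > h.py <<'E'
import numpy as np, cv2
from rig import arm, read_camera, job_done
def snap(name,fn,crop=None,scale=1):
    c=read_camera(name); np.savez('%s.npz'%fn,**c)
    im=c['frame'][...,::-1]
    if crop: x0,y0,x1,y1=crop; im=im[y0:y1,x0:x1]
    im=cv2.resize(im,None,fx=scale,fy=scale,interpolation=cv2.INTER_CUBIC)
    cv2.imwrite('pics/%s.png'%fn,im); return c
def load(fn): return dict(np.load('%s.npz'%fn))
def ray(c,u,v):
    K=np.array([[c['fx'],0,c['cx']],[0,c['fy'],c['cy']],[0,0,1]],float)
    p=cv2.undistortPoints(np.array([[[u,v]]],float),K,np.array(c['distortion'],float))[0,0]
    E=c['extrinsics']; return E[:3,3],E[:3,:3]@np.array([p[0],p[1],1])
def atz(c,u,v,z):
    o,d=ray(c,u,v); return o+d*(z-o[2])/d[2]
def proj(c,P):
    K=np.array([[c['fx'],0,c['cx']],[0,c['fy'],c['cy']],[0,0,1]],float)
    E=np.linalg.inv(c['extrinsics']); r=cv2.Rodrigues(E[:3,:3])[0]
    return cv2.projectPoints(np.array(P,float).reshape(-1,1,3),r,E[:3,3],K,np.array(c['distortion'],float))[0][:,0]
def cloud(c):
    h,w=c['range_z'].shape; v,u=np.mgrid[:h,:w]
    K=np.array([[c['fx'],0,c['cx']],[0,c['fy'],c['cy']],[0,0,1]],float)
    p=cv2.undistortPoints(np.stack([u,v],-1).reshape(-1,1,2).astype(float),K,np.array(c['distortion'],float))[:,0]
    z=c['range_z'].reshape(-1,1); P=np.hstack([p*z,z]); E=c['extrinsics']
    return (P@E[:3,:3].T+E[:3,3]).reshape(h,w,3)
E
python3 - <<'E'
from h import *
print(arm.get_obs())
a=snap('top','top0',scale=1.5); b=snap('scene','sc0',scale=1.5)
for c in(a,b): print(c['fx'],c['extrinsics'].round(3).tolist())
E
```

```text
{'time_s': 0.0, 'q': array([-1.41448295e+00,  4.94186508e-01,  1.34614697e+00,  5.60774418e-06,
        1.30251068e+00, -9.54882891e-02]), 'qd': array([-0.00121961,  0.00062743,  0.00187672,  0.00152814, -0.00099864,
       -0.00139372]), 'joint_torque': array([ 4.36881426e-03, -8.78821850e+01, -3.81855440e+01,  7.09380792e-02,
        5.33054885e-02, -1.02041779e-04]), 'tcp_pos': array([ 0.15567196, -0.60491798,  0.23033083]), 'tool_rot': array([-3.14034737e+00, -1.24702911e-04,  2.51800101e-01]), 'force': array([0.57292124, 0.7559024 , 0.4928344 ]), 'ft_torque': array([-0.01614393, -0.01650927,  0.02836057]), 'gripper_force': 0.0, 'width': 0.0914850129258399}
430.1768767206426 [[-0.057, -0.972, 0.227, 0.148], [-0.998, 0.057, -0.01, 0.035], [-0.003, -0.227, -0.974, 1.328], [0.0, 0.0, 0.0, 1.0]]
348.078882243921 [[-0.676, -0.359, 0.644, -0.279], [-0.737, 0.355, -0.576, 0.678], [-0.022, -0.863, -0.504, 0.663], [0.0, 0.0, 0.0, 1.0]]
```

View pics/top0.png

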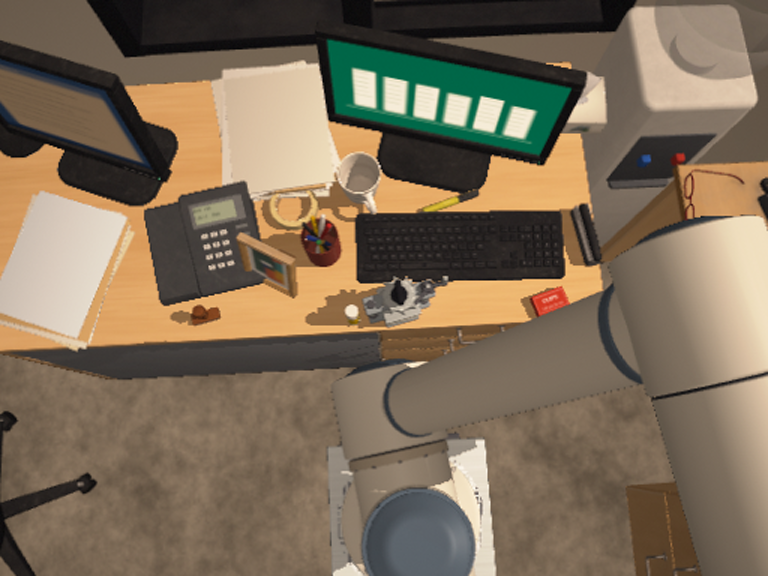

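View pics/sc0.png

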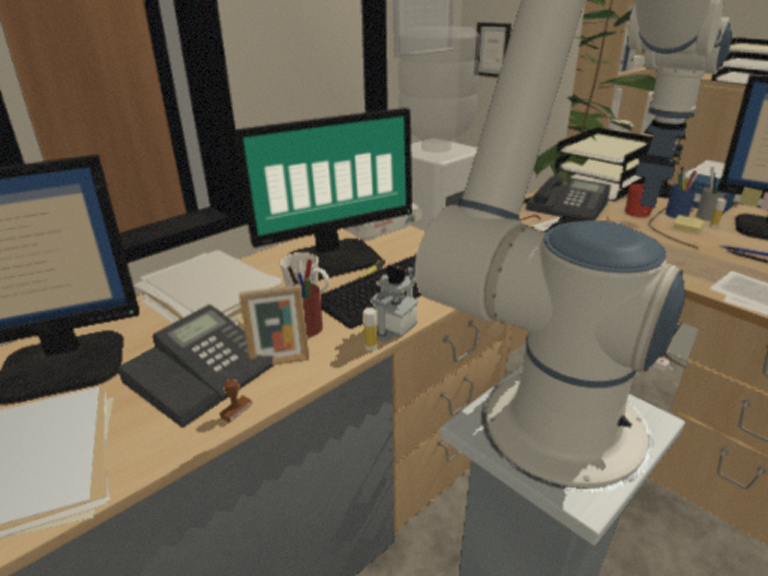

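The top view shows the press knob at about (400,292) and the pawl peg near (445,281), both in 1.5x pixels. The glue stick is at (352,312), the clips at (549,300), and the stamp at (205,315). Next I'll localise these and look from closer.

```bash
python3 - <<'E'
from h import *
c=load('top0')
for n,u,v,z in[('knob',400,290,.15),('peg',445,280,.146),('glue',352,309,.092),('clips',549,300,.02)]:
    print(n,atz(c,u/1.5,v/1.5,z).round(3))
im=c['frame'][170:225,225:310,::-1]
cv2.imwrite('pics/t0c.png',cv2.resize(im,None,fx=9,fy=9,interpolation=cv2.INTER_CUBIC))
P=cloud(c); m=(P[...,2]>.03)&(P[...,2]<.17); m[:170]=0;m[225:]=0;m[:,:225]=0;m[:,310:]=0
for lo,hi in[(.14,.17),(.122,.14),(.1,.12)]:
    k=m&(P[...,2]>lo)&(P[...,2]<hi); print(lo,k.sum(),P[k].mean(0).round(4))
E
```

```text
knob [ 0.427 -0.005  0.15 ]
peg [ 0.443 -0.091  0.146]
glue [0.408 0.089 0.092]
clips [ 0.419 -0.318  0.02 ]
0.14 81 [ 0.4269 -0.011   0.15  ]
0.122 77 [ 0.4265 -0.014   0.1267]
0.1 561 [ 0.4242 -0.0028  0.1118]
```

View pics/t0c.png

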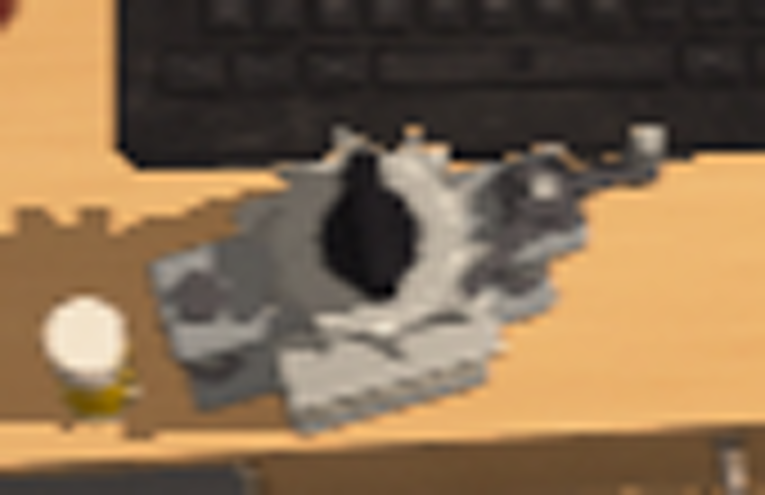

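The crop puts the peg at about (648,140), the pivot pin at (543,183) and the knob bar running from (365,155) to (380,295), nearly along world x. I'm moving above the press for a wrist view.

>>> move_arm(increments=[[[0, 0, 0], [0.066, 0.141, 0.025], 1], [[0, 0, 0], [0.066, 0.141, 0.025], 1], [[0, 0, 0], [0.066, 0.141, 0.025], 1], [[0, 0, 0], [0.066, 0.141, 0.025], 1], [[0, 0, 0], [0.066, 0.141, 0.025], 1]])

```text
time_s: 0.52
tcp_pos: [0.222, -0.4627, 0.2558]
tool_rot: [-3.141, 0.0, 0.252]
force: [0.6, -0.4, 1.0]
width: 0.0917
gripper_force: 0.0
```

>>> move_arm(increments=[[[0, 0, 0], [0.066, 0.141, 0.025], 1], [[0, 0, 0], [0.066, 0.141, 0.025], 1], [[0, 0, 0], [0.066, 0.141, 0.025], 1], [[0, 0, 0], [0.066, 0.141, 0.025], 1], [[0, 0, 0], [0.066, 0.141, 0.025], 1]])

```text
time_s: 0.93
tcp_pos: [0.2879, -0.3217, 0.281]
tool_rot: [-3.141, 0.0, 0.252]
force: [1.0, -0.2, -0.1]
width: 0.0911
gripper_force: 0.0
```

>>> move_arm(increments=[[[0, 0, 0], [0.066, 0.141, 0.025], 1], [[0, 0, 0], [0.066, 0.141, 0.025], 1], [[0, 0, 0], [0.066, 0.141, 0.025], 1], [[0, 0, 0], [0.066, 0.141, 0.025], 1], [[0, 0, 0], [0.066, 0.141, 0.025], 1]])

```text
time_s: 1.35
tcp_pos: [0.3539, -0.1807, 0.3061]
tool_rot: [-3.141, 0.0, 0.252]
force: [1.0, -0.5, -0.5]
width: 0.0912
gripper_force: 0.0
```

>>> move_arm(increments=[[[0, 0, 0], [0.066, 0.141, 0.025], 1], [[0, 0, 0], [0.066, 0.141, 0.025], 1], [[0, 0, 0], [0.066, 0.141, 0.025], 1], [[0, 0, 0], [0.066, 0.141, 0.025], 1], [[0, 0, 0], [0, 0, 0], 1]])

```text
time_s: 1.77
tcp_pos: [0.4081, -0.0657, 0.3266]
tool_rot: [-3.141, -0.002, 0.255]
force: [-0.0, -0.1, -0.2]
width: 0.0912
gripper_force: 0.0
```

```bash
python3 - <<'E'
from h import *
o=arm.get_obs(); print(o['q'].round(3),o['tcp_pos'],o['tool_rot'])
c=snap('wrist','w1',scale=1.5); print(c['fx'],c['extrinsics'].round(3).tolist())
E
```

```text
[-3.050e-01  9.000e-02  1.672e+00  1.000e-03  1.379e+00  1.010e+00] [ 0.40813975 -0.06569697  0.32661205] [-3.14100371e+00 -1.71923939e-03  2.55192175e-01]
268.939280312342 [[0.252, -0.93, -0.267, 0.483], [-0.968, -0.242, -0.068, -0.046], [-0.001, 0.275, -0.961, 0.48], [0.0, 0.0, 0.0, 1.0]]
```

View pics/w1.png

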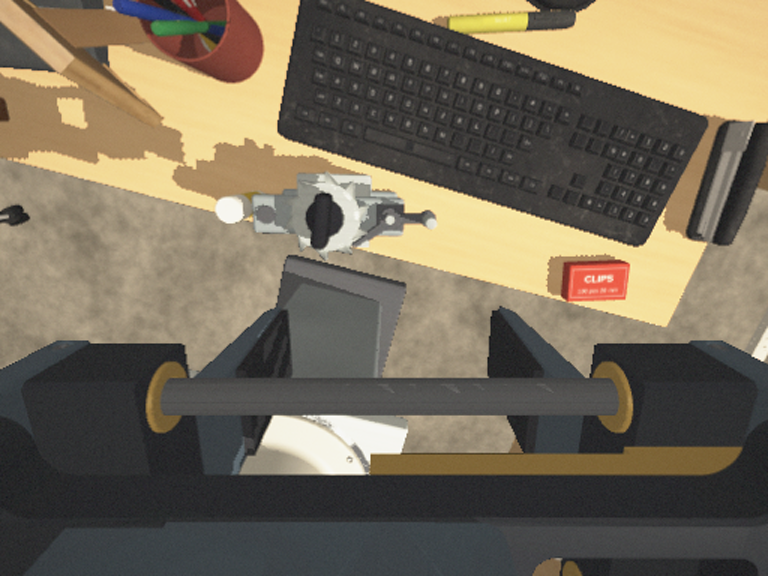

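The wrist view shows the press at (320,220), with the peg at about (430,220) and the knob bar running from (322,195) to (322,245). Next is an enlarged crop.

```bash
python3 - <<'E'
from h import *
c=load('w1')
im=c['frame'][110:180,155:305,::-1]
cv2.imwrite('pics/w1c.png',cv2.resize(im,None,fx=5.3,fy=5.3,interpolation=cv2.INTER_CUBIC))
E
```

```text
(no output)
```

View pics/w1c.png

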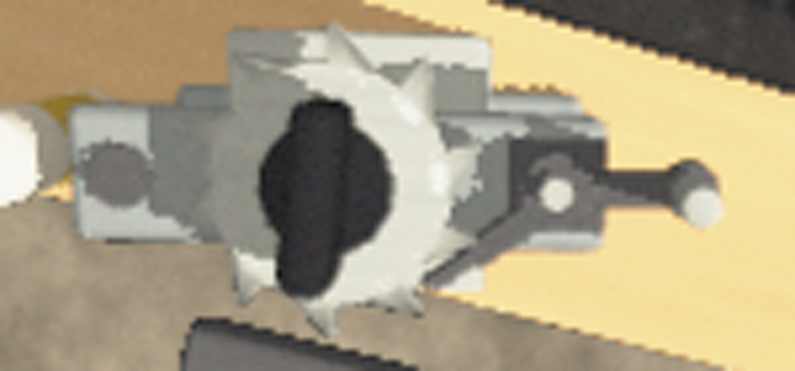

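Peg top is at crop (703,207), pivot pin at (557,195), and the bar runs from (324,105) to (300,290). Converting these.

```bash
python3 - <<'E'
from h import *
c=load('w1'); f=lambda x,y,z:atz(c,155+x/5.3-.4,110+y/5.3-.4,z)
peg=f(703,207,.146); piv=f(557,195,.124); a=f(324,112,.151); b=f(300,286,.151); w=f(325,187,.124)
print(peg,piv,a,b,(a+b)/2,np.linalg.norm(a-b),w)
print('peg-piv',np.linalg.norm((peg-piv)[:2]),'piv-axis',np.linalg.norm((piv-(a+b)/2)[:2]))
print('bar yaw',np.arctan2(*(a-b)[1::-1]))
d=piv-(a+b)/2; print('carrier yaw',np.arctan2(d[1],d[0])+np.pi/2)
d=peg-piv; print('tail dir',np.arctan2(d[1],d[0])+np.pi/2)
P=cloud(c); sub=P[110:180,155:305].reshape(-1,3)
for lo,hi in[(.145,.16),(.13,.145),(.1,.12)]:
  k=sub[(sub[:,2]>lo)&(sub[:,2]<hi)]; print(lo,len(k),k.mean(0),k.min(0),k.max(0))
k=sub[(sub[:,2]>.13)&(sub[:,1]<-.06)];print(k)
# crossbar end corners
for x,y in[(80,108),(85,238),(608,118),(603,245)]: print(f(x,y,.104))
i=[P[int(110+195/5.3),int(155+557/5.3)],P[int(110+207/5.3),int(155+703/5.3)]];print(i)
t=load('top0'); print('top:',atz(t,225+648/9-.4,170+138/9-.4,.146),atz(t,225+543/9-.4,170+183/9-.4,.124))
E
```

```text
[ 0.44743035 -0.09097813  0.146     ] [ 0.43880381 -0.05795368  0.124     ] [ 0.44698223 -0.00132904  0.151     ] [ 0.40646864 -0.00422119  0.151     ] [ 0.42672544 -0.00277511  0.151     ] 0.04061669428146815 [ 0.42619903 -0.00169103  0.124     ]
peg-piv 0.034132553593723004 piv-axis 0.056485055685029074
bar yaw 0.07126631624673256
carrier yaw 0.21549706681290837
tail dir 0.25550747522602735
0.145 428 [ 0.42821063 -0.01076988  0.14905598] [ 0.40273974 -0.09571079  0.14502631] [0.45191915 0.00633196 0.15175475]
0.13 75 [ 0.4361227  -0.03023545  0.13850242] [ 0.40721348 -0.09442305  0.13013016] [ 4.52087286e-01 -1.42663189e-06  1.44990767e-01]
0.1 2839 [ 0.42793212 -0.00733818  0.11143287] [ 0.38648453 -0.09719174  0.10008537] [0.46363928 0.06919053 0.11950222]
[[ 0.45097642 -0.08836896  0.13222226]
 [ 0.45168709 -0.08908182  0.13646816]
 [ 0.45208729 -0.09019474  0.1373625 ]
 [ 0.45200792 -0.09200732  0.13290829]
 [ 0.44975806 -0.08706878  0.13567997]
 [ 0.45063615 -0.08758796  0.14150747]
 [ 0.45108665 -0.08861906  0.14293667]
 [ 0.45149786 -0.08969046  0.14397545]
 [ 0.45191915 -0.
[... 1713 characters left out ...]
-0.09027849  0.14615321]
 [ 0.44451417 -0.09155621  0.14559303]
 [ 0.44484207 -0.09274207  0.14572132]
 [ 0.44510001 -0.09401489  0.14523441]
 [ 0.44550729 -0.09509768  0.1460686 ]
 [ 0.44266754 -0.08951782  0.14541364]
 [ 0.44297171 -0.09073412  0.14533355]
 [ 0.44335202 -0.09186348  0.14589348]
 [ 0.44368651 -0.09304211  0.14607345]
 [ 0.4438553  -0.09442305  0.14483864]]
[0.42692784 0.0662959  0.104     ]
[0.39381352 0.05952362 0.104     ]
[ 0.45886632 -0.06637961  0.104     ]
[ 0.42660166 -0.07375676  0.104     ]
[array([ 0.43929384, -0.05824381,  0.12310081]), array([ 0.4470921 , -0.09062709,  0.14734888])]
top: [ 0.44765213 -0.09156221  0.146     ] [ 0.44033072 -0.05914141  0.124     ]
```

>>> move_arm(increments=[[[0, 0, 0.0178], [0.014, -0.009, -0.045], 0.35], [[0, 0, 0.0178], [0.014, -0.009, -0.045], 0.35], [[0, 0, 0.0178], [0.014, -0.009, -0.045], 0.35], [[0, 0, 0.0178], [0.014, -0.009, -0.045], 0.35], [[0, 0, 0.0178], [0.014, -0.009, -0.045], 0.35]], squeeze=10)

```text
time_s: 2.23
tcp_pos: [0.4201, -0.0793, 0.2802]
tool_rot: [-3.141, 0.0, 0.816]
force: [-0.4, 0.4, 0.1]
width: 0.0606
gripper_force: 0.0
```

>>> move_arm(increments=[[[0, 0, 0.0178], [0.014, -0.009, -0.045], 0.35], [[0, 0, 0.0178], [0.014, -0.009, -0.045], 0.35], [[0, 0, 0.0178], [0.014, -0.009, -0.045], 0.35], [[0, 0, 0.0178], [0.014, -0.009, -0.045], 0.35], [[0, 0, 0.0178], [0.014, -0.009, -0.045], 0.35]])

```text
time_s: 2.65
tcp_pos: [0.4341, -0.0883, 0.2352]
tool_rot: [-3.141, 0.0, 1.375]
force: [0.2, -0.2, -0.6]
width: 0.0321
gripper_force: 0.0
```

>>> move_arm(increments=[[[0, 0, 0.0178], [0.014, -0.009, -0.045], 0.35], [[0, 0, 0.0178], [0.014, -0.009, -0.045], 0.35], [[0, 0, 0.0178], [0.014, -0.009, -0.045], 0.35], [[0, 0, 0.0178], [0.014, -0.009, -0.045], 0.35], [[0, 0, 0], [0, 0, 0], 0.35]])

```text
time_s: 3.07
tcp_pos: [0.4449, -0.0954, 0.1984]
tool_rot: [-3.139, -0.001, 1.823]
force: [-0.5, 0.6, -0.6]
width: 0.0322
gripper_force: 0.0
```

```bash
python3 - <<'E'
from h import *
o=arm.get_obs(); print(o['q'].round(3),o['tcp_pos'],o['tool_rot'],o['width'],o['force'],o['ft_torque'])
c=load('w1'); P=cloud(c)[110:180,155:305].reshape(-1,3)
k=P[(P[:,2]>.147)&(P[:,1]>-.04)][:,:2]
print(cv2.minAreaRect((k*1000).astype(np.float32)), k.mean(0))
w=snap('wrist','w2',scale=1.5)
E
```

```text
[-0.342  0.3    1.789 -0.     1.056 -0.594] [ 0.44493097 -0.09542638  0.19841662] [-3.13940759e+00 -1.21069966e-03  1.82263449e+00] 0.032183297830621245 [-0.47052918  0.62285542 -0.55996868] [ 0.02184063 -0.08519433  0.01759553]
((425.0843200683594, -2.034259796142578), (45.15268325805664, 12.900689125061035), 6.844718933105469) [ 0.42610054 -0.00212951]
```

View pics/w2.png

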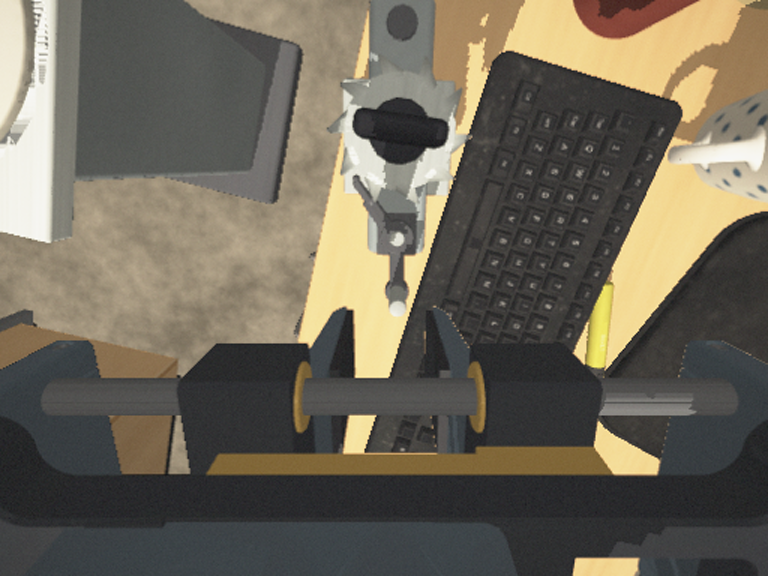

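The peg top is at (398,308), ahead of and almost centred between the fingertips at (345,315) and (435,315).

```bash
python3 - <<'E'
from h import *
c=load('w2'); f=lambda x,y,z:atz(c,x/1.5-.2,y/1.5-.2,z)
peg=f(398,308,.146); piv=f(398,239,.123); print(peg,piv,np.linalg.norm((peg-piv)[:2]),f(401,128,.151))
d=peg-piv; print(np.arctan2(d[1],d[0])+np.pi/2)
P=cloud(c); s=P[190:215,255:275].reshape(-1,3); s=s[(s[:,2]>.142)&(s[:,2]<.15)]; print(len(s),s.mean(0))
s=P[60:120,220:320].reshape(-1,3); s=s[(s[:,2]>.147)&(s[:,2]<.155)]; print(len(s),cv2.minAreaRect((s[:,:2]*1000).astype(np.float32)))
E
```

```text
[ 0.44753618 -0.09028317  0.146     ] [ 0.43941091 -0.05770019  0.123     ] 0.03358080623973157 [ 0.42571092 -0.0021935   0.151     ]
0.24438722340234742
115 [ 0.4471766  -0.09024053  0.14530763]
1139 ((425.62384033203125, -1.7422943115234375), (45.5959358215332, 12.808358192443848), 6.693391799926758)
```

>>> move_arm(increments=[[[0, 0, 0], [0.012, 0.025, 0], 0.35], [[0, 0, 0], [0, 0, -0.072], 0.35], [[0, 0, 0], [0, 0, -0.072], 0.35], [[0, 0, 0], [0, 0, -0.072], 0.35], [[0, 0, 0], [0, 0, -0.07], 0.35]])

```text
time_s: 3.53
tcp_pos: [0.4484, -0.0896, 0.1428]
tool_rot: [3.141, 0.001, 1.814]
force: [-0.2, 0.3, 0.5]
width: 0.0319
gripper_force: 0.0
```

>>> move_arm(increments=[[[0, 0, 0], [0, 0, 0], 0.05], [[0, 0, 0], [0, 0, 0], 0.05], [[0, 0, 0], [0, 0, 0], 0.05], [[0, 0, 0], [0, 0, 0], 0.05], [[0, 0, 0], [0, 0, 0], 0.05]])

```text
time_s: 3.95
tcp_pos: [0.4486, -0.0899, 0.1436]
tool_rot: [3.14, 0.001, 1.817]
force: [-1.4, -1.4, 3.1]
width: 0.0095
gripper_force: 10.0
```

>>> move_arm(increments=[[[0, 0, 0], [0.0071, 0.0024, 0], 0.05], [[0, 0, 0], [0.0071, 0.0026, 0], 0.05], [[0, 0, 0], [0.0071, 0.0028, 0], 0.05], [[0, 0, 0], [0.0071, 0.003, 0], 0.05], [[0, 0, 0], [0.007, 0.003, 0], 0.05]])

```text
time_s: 4.37
tcp_pos: [0.4553, -0.0872, 0.1433]
tool_rot: [3.141, 0.001, 1.817]
force: [-3.3, -3.1, 6.1]
width: 0.0101
gripper_force: 10.0
```

>>> move_arm(increments=[[[0, 0, 0], [0.0066, 0.0036, 0], 0.05], [[0, 0, 0], [0.0065, 0.0039, 0], 0.05], [[0, 0, 0], [0.0064, 0.0042, 0], 0.05], [[0, 0, 0], [0.0062, 0.0045, 0], 0.05], [[0, 0, 0], [0.006, 0.0048, 0], 0.05]])

```text
time_s: 4.78
tcp_pos: [0.4616, -0.0829, 0.1432]
tool_rot: [3.142, 0.001, 1.817]
force: [-2.9, -3.5, 5.9]
width: 0.0095
gripper_force: 10.0
```

>>> move_arm(increments=[[[0, 0, 0], [0.006, 0.005, 0], 0.05], [[0, 0, 0], [0, 0, 0], 0.05], [[0, 0, 0], [0, 0, 0], 0.05], [[0, 0, 0], [0, 0, 0], 0.05], [[0, 0, 0], [0, 0, 0], 0.05]])

```text
time_s: 5.2
tcp_pos: [0.4631, -0.0819, 0.1432]
tool_rot: [3.141, 0.001, 1.817]
force: [-1.1, -1.0, 5.6]
width: 0.0099
gripper_force: 10.0
```

>>> move_arm(increments=[[[0, 0, 0], [0, 0, 0], 0.35], [[0, 0, 0], [0, 0, 0], 0.35], [[0, 0, 0], [0, 0, 0.08], 0.35], [[0, 0, 0], [0, 0, 0.11], 0.35], [[0, 0, 0], [0, 0, 0.11], 0.35]])

```text
time_s: 5.62
tcp_pos: [0.4623, -0.0815, 0.2032]
tool_rot: [-3.14, -0.001, 1.817]
force: [-0.5, 0.1, 0.3]
width: 0.0315
gripper_force: 0.0
```

>>> move_arm(increments=[[[0, 0, -0.018], [-0.0122, 0.0268, 0], 0.48], [[0, 0, -0.018], [-0.0122, 0.0268, 0], 0.48], [[0, 0, -0.018], [-0.0122, 0.0268, 0], 0.48], [[0, 0, -0.018], [-0.0122, 0.0268, 0], 0.48], [[0, 0, -0.018], [-0.0122, 0.0268, 0], 0.48]])

```text
time_s: 6.03
tcp_pos: [0.4504, -0.0546, 0.2028]
tool_rot: [3.142, -0.0, 1.246]
force: [-0.5, -0.1, 0.6]
width: 0.0436
gripper_force: 0.0
```

>>> move_arm(increments=[[[0, 0, -0.018], [-0.0122, 0.0268, 0], 0.48], [[0, 0, -0.018], [-0.0122, 0.0268, 0], 0.48], [[0, 0, -0.018], [-0.0122, 0.0268, 0], 0.48], [[0, 0, -0.018], [-0.0122, 0.0268, 0], 0.48], [[0, 0, -0.018], [-0.0122, 0.0268, 0], 0.48]])

```text
time_s: 6.45
tcp_pos: [0.4382, -0.0278, 0.2027]
tool_rot: [-3.141, -0.0, 0.681]
force: [-0.8, -0.3, -0.0]
width: 0.0437
gripper_force: 0.0
```

>>> move_arm(increments=[[[0, 0, -0.018], [-0.0122, 0.0268, 0], 0.48], [[0, 0, -0.018], [-0.0122, 0.0268, 0], 0.48], [[0, 0, -0.018], [-0.0122, 0.0268, 0], 0.48], [[0, 0, -0.018], [-0.0122, 0.0268, 0], 0.48], [[0, 0, -0.018], [-0.0122, 0.0268, 0], 0.48]])

```text
time_s: 6.87
tcp_pos: [0.426, -0.001, 0.2027]
tool_rot: [-3.141, -0.0, 0.115]
force: [-0.0, 0.1, 0.3]
width: 0.0439
gripper_force: 0.0
```

>>> move_arm(increments=[[[0, 0, 0], [0, 0, 0], 0.48], [[0, 0, 0], [0, 0, 0], 0.48], [[0, 0, 0], [0, 0, 0], 0.48], [[0, 0, 0], [0, 0, 0], 0.48], [[0, 0, 0], [0, 0, 0], 0.48]])

```text
time_s: 7.28
tcp_pos: [0.4263, -0.0016, 0.2027]
tool_rot: [-3.142, -0.0, 0.123]
force: [0.1, 0.7, -0.1]
width: 0.0441
gripper_force: 0.0
```

```bash
python3 - <<'E'
from h import *
o=arm.get_obs(); print(o['q'].round(3),o['tcp_pos'],o['tool_rot'],o['width'],o['force'],o['ft_torque'])
w=snap('wrist','w3',scale=1.5); t=snap('top','t3')
P=cloud(w)
s=P.reshape(-1,3); s=s[(s[:,2]>.142)&(s[:,2]<.15)&(s[:,1]<-.065)&(s[:,1]>-.11)&(abs(s[:,0]-.455)<.025)]
print(len(s), s.mean(0) if len(s) else 0)
E
```

```text
[-0.144  0.254  1.846  0.     1.041  1.304] [ 0.42627875 -0.00155684  0.20270502] [-3.14158947e+00 -3.31116014e-05  1.22781949e-01] 0.044081026832102355 [ 0.08512041  0.69319369 -0.14557196] [ 0.04918108 -0.03429248  0.03451597]
127 [ 0.46255744 -0.08169083  0.14529181]
```

View pics/w3.png

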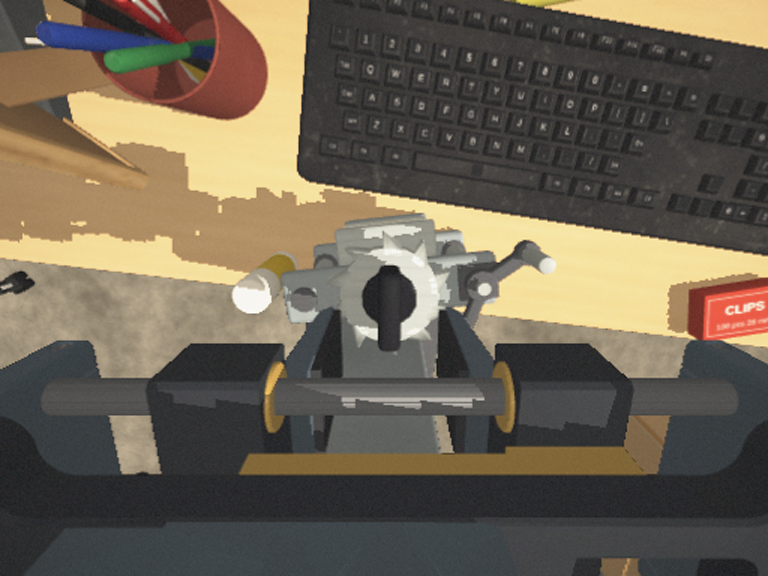

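The pawl is out: the peg is at (545,265), about 0.5 rad, and the knob bar is centred between the fingers at (388,300). Now I'll descend and grip it.

>>> move_arm(increments=[[[0, 0, 0], [0, 0, -0.072], 0.48], [[0, 0, 0], [0, 0, -0.072], 0.48], [[0, 0, 0], [0, 0, -0.072], 0.48], [[0, 0, 0], [0, 0, -0.072], 0.48], [[0, 0, 0], [0, 0, 0], 0.48]], squeeze=20)

```text
time_s: 7.8
tcp_pos: [0.425, -0.0013, 0.1433]
tool_rot: [-3.141, 0.003, 0.122]
force: [-0.0, 0.2, 0.3]
width: 0.044
gripper_force: 0.0
```

>>> move_arm(increments=[[[0, 0, 0], [0, 0, 0], 0.05], [[0, 0, 0], [0, 0, 0], 0.05], [[0, 0, 0], [0, 0, 0], 0.05], [[0, 0, 0], [0, 0, 0], 0.05], [[0, 0, 0], [0, 0, 0], 0.05]])

```text
time_s: 8.22
tcp_pos: [0.4264, -0.0014, 0.1456]
tool_rot: [3.141, -0.001, 0.121]
force: [0.1, -0.0, -1.2]
width: 0.0132
gripper_force: 0.0
```

```bash
python3 - <<'E'
from h import *
o=arm.get_obs(); print(o['tcp_pos'],o['tool_rot'],o['width'],o['force'],o['ft_torque'])
E
```

```text
[ 0.42644464 -0.00136364  0.14563746] [ 3.14132830e+00 -9.99448514e-04  1.21204223e-01] 0.013167712565688211 [ 0.13547936 -0.02283603 -1.21617627] [ 0.02397372 -0.01676381  0.03849952]
```

>>> move_arm(increments=[[[0, 0, 0], [0, 0, 0], 0.05], [[0, 0, 0], [0, 0, 0], 0.05], [[0, 0, 0.01], [0, 0, 0], 0.05], [[0, 0, 0.01], [0, 0, 0], 0.05], [[0, 0, 0.01], [0, 0, 0], 0.05]])

```text
time_s: 8.63
tcp_pos: [0.4264, -0.0013, 0.1456]
tool_rot: [3.141, -0.001, 0.313]
force: [-1.3, 0.6, 8.7]
width: 0.0131
gripper_force: 20.0
```

>>> move_arm(increments=[[[0, 0, 0.01], [0, 0, 0], 0.05], [[0, 0, 0.01], [0, 0, 0], 0.05], [[0, 0, 0.01], [0, 0, 0], 0.05], [[0, 0, 0.01], [0, 0, 0], 0.05], [[0, 0, 0.01], [0, 0, 0], 0.05]])

```text
time_s: 9.05
tcp_pos: [0.4264, -0.0013, 0.1456]
tool_rot: [3.141, -0.001, 0.627]
force: [-1.0, 1.3, 8.2]
width: 0.013
gripper_force: 20.0
```

```bash
python3 - <<'E'
from h import *
o=arm.get_obs(); print(o['tcp_pos'],o['tool_rot'],o['width'],o['force'],o['ft_torque'],o['gripper_force'])
E
```

```text
[ 0.42639879 -0.00127037  0.14558956] [ 3.14116785e+00 -7.46209239e-04  6.26710976e-01] 0.013025121475899825 [-0.96671657  1.26897739  8.21529135] [ 0.2470606   0.18707007 -0.21841682] 19.996066689491272
```

>>> move_arm(increments=[[[0, 0, 0.01], [0, 0, 0], 0.05], [[0, 0, 0.01], [0, 0, 0], 0.05], [[0, 0, 0.01], [0, 0, 0], 0.05], [[0, 0, 0.01], [0, 0, 0], 0.05], [[0, 0, 0.01], [0, 0, 0], 0.05]])

```text
time_s: 9.47
tcp_pos: [0.4263, -0.0012, 0.1456]
tool_rot: [3.141, -0.001, 0.941]
force: [-1.8, 2.2, 9.2]
width: 0.0127
gripper_force: 20.0
```

>>> move_arm(increments=[[[0, 0, 0.01], [0, 0, 0], 0.05], [[0, 0, 0.01], [0, 0, 0], 0.05], [[0, 0, 0.01], [0, 0, 0], 0.05], [[0, 0, 0.01], [0, 0, 0], 0.05], [[0, 0, 0.01], [0, 0, 0], 0.05]])

```text
time_s: 9.88
tcp_pos: [0.4263, -0.0012, 0.1456]
tool_rot: [3.141, -0.0, 1.255]
force: [-1.3, 1.7, 9.4]
width: 0.0129
gripper_force: 20.0
```

>>> move_arm(increments=[[[0, 0, 0.01], [0, 0, 0], 0.05], [[0, 0, 0.01], [0, 0, 0], 0.05], [[0, 0, 0], [0, 0, 0], 0.05], [[0, 0, 0], [0, 0, 0], 0.05], [[0, 0, 0], [0, 0, 0], 0.05]])

```text
time_s: 10.3
tcp_pos: [0.4262, -0.0011, 0.1456]
tool_rot: [3.141, -0.0, 1.378]
force: [-2.6, 2.7, 9.5]
width: 0.013
gripper_force: 20.0
```

```bash
python3 - <<'E'
from h import *
o=arm.get_obs(); print(o['q'],o['tcp_pos'],o['tool_rot'],o['width'],o['force'],o['ft_torque'],o['gripper_force'])
E
```

```text
[-1.43206305e-01  3.45781853e-01  1.92051753e+00  3.97207911e-04
  8.74790894e-01  4.94304269e-02] [ 0.42621308 -0.00113732  0.14558572] [ 3.14110599e+00 -3.29397338e-04  1.37790508e+00] 0.012997365407823105 [-2.57863082  2.74908063  9.52373978] [0.56376274 0.29525358 0.13442285] 20.00542938709259
```

>>> move_arm(increments=[[[0, 0, 0], [0, 0, 0], 0.4], [[0, 0, 0], [0, 0, 0], 0.4], [[0, 0, 0], [0, 0, 0.09], 0.4], [[0, 0, 0], [0, 0, 0.1], 0.4], [[0, 0, 0], [0, 0, 0.1], 0.4]], squeeze=10)

```text
time_s: 10.72
tcp_pos: [0.4258, -0.0013, 0.2037]
tool_rot: [-3.14, 0.0, 1.378]
force: [0.9, 0.7, -0.3]
width: 0.0363
gripper_force: 0.0
```

>>> move_arm(increments=[[[0, 0, 0.0166], [0.0367, -0.0807, 0], 0.35], [[0, 0, 0.0166], [0.0367, -0.0807, 0], 0.35], [[0, 0, 0.0166], [0.0367, -0.0807, 0], 0.35], [[0, 0, 0.0166], [0.0367, -0.0807, 0], 0.35], [[0, 0, 0.0166], [0.0367, -0.0807, 0], 0.35]])

```text
time_s: 11.13
tcp_pos: [0.4631, -0.0829, 0.2032]
tool_rot: [3.142, 0.0, 1.904]
force: [1.1, 0.0, 0.3]
width: 0.0319
gripper_force: 0.0
```

>>> move_arm(increments=[[[0, 0, 0], [0, 0, 0], 0.35], [[0, 0, 0], [0, 0, 0], 0.35], [[0, 0, 0], [0, 0, 0], 0.35], [[0, 0, 0], [0, 0, 0], 0.35], [[0, 0, 0], [0, 0, 0], 0.35]])

```text
time_s: 11.55
tcp_pos: [0.4625, -0.0814, 0.2031]
tool_rot: [-3.141, -0.0, 1.899]
force: [0.2, 0.7, -0.4]
width: 0.0316
gripper_force: 0.0
```

```bash
python3 - <<'E'
from h import *
o=arm.get_obs(); print(o['q'].round(3),o['tcp_pos'],o['tool_rot'],o['width'],o['force'],o['ft_torque'])
w=snap('wrist','w4',scale=1.5)
P=cloud(w)
s=P.reshape(-1,3); s=s[(s[:,2]>.142)&(s[:,2]<.15)&(s[:,1]<-.065)&(s[:,1]>-.11)&(abs(s[:,0]-.455)<.025)]
print(len(s), s.mean(0) if len(s) else 0)
s=P.reshape(-1,3); s=s[(s[:,2]>.147)&(s[:,2]<.155)&(np.hypot(s[:,0]-.426,s[:,1]+.0015)<.03)]; print(len(s),cv2.minAreaRect((s[:,:2]*1000).astype(np.float32)))
E
```

```text
[-0.302  0.312  1.752  0.     1.078 -0.63 ] [ 0.46251462 -0.08142577  0.20312032] [-3.14142666e+00 -2.01855598e-04  1.89882322e+00] 0.031638556299327505 [ 0.15706669  0.71783008 -0.40173897] [ 0.01858092 -0.12134467 -0.01001705]
108 [ 0.46218679 -0.08185684  0.14538522]
1047 ((425.5724792480469, -1.6559410095214844), (45.19993591308594, 12.76396656036377), 78.52359771728516)
```

View pics/w4.png

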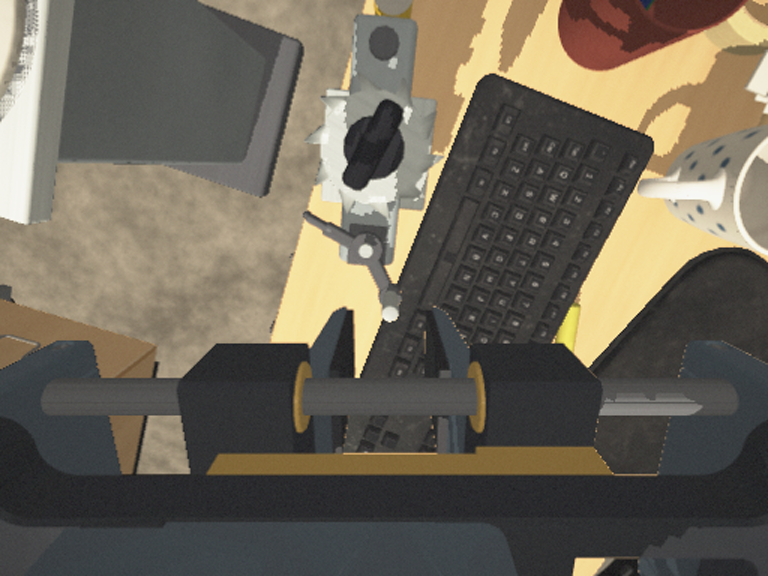

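The pawl is still out, with the peg at (390,313), and the knob bar has turned about 72°. Next I'll grip the peg again.

>>> move_arm(increments=[[[0, 0, 0], [0.001, -0.001, -0.074], 0.35], [[0, 0, 0], [0, 0, -0.074], 0.35], [[0, 0, 0], [0, 0, -0.074], 0.35], [[0, 0, 0], [0, 0, -0.074], 0.35], [[0, 0, 0], [0, 0, 0], 0.35]])

```text
time_s: 12.02
tcp_pos: [0.4617, -0.0815, 0.142]
tool_rot: [-3.139, -0.002, 1.899]
force: [-0.8, -0.5, -0.3]
width: 0.0319
gripper_force: 0.0
```

>>> move_arm(increments=[[[0, 0, 0], [0, 0, 0], 0.05], [[0, 0, 0], [0, 0, 0], 0.05], [[0, 0, 0], [0, 0, 0], 0.05], [[0, 0, 0], [0, 0, 0], 0.05], [[0, 0, 0], [0, 0, 0], 0.05]])

```text
time_s: 12.43
tcp_pos: [0.4634, -0.0823, 0.1446]
tool_rot: [3.141, 0.001, 1.899]
force: [-0.8, -0.6, 4.0]
width: 0.0096
gripper_force: 10.0
```

>>> move_arm(increments=[[[0, 0, 0], [-0.006, -0.005, 0], 0.05], [[0, 0, 0], [-0.006, -0.0048, 0], 0.05], [[0, 0, 0], [-0.0062, -0.0045, 0], 0.05], [[0, 0, 0], [-0.0064, -0.0042, 0], 0.05], [[0, 0, 0], [-0.0065, -0.0039, 0], 0.05]])

```text
time_s: 12.85
tcp_pos: [0.4581, -0.0872, 0.1446]
tool_rot: [3.139, 0.002, 1.899]
force: [5.4, 0.1, 3.2]
width: 0.0096
gripper_force: 10.0
```

>>> move_arm(increments=[[[0, 0, 0], [-0.0066, -0.0036, 0], 0.05], [[0, 0, 0], [-0.007, -0.003, 0], 0.05], [[0, 0, 0], [-0.007, -0.003, 0], 0.05], [[0, 0, 0], [-0.007, -0.0028, 0], 0.05], [[0, 0, 0], [0, 0, 0], 0.05]])

```text
time_s: 13.27
tcp_pos: [0.4523, -0.0899, 0.1444]
tool_rot: [3.14, 0.002, 1.899]
force: [4.7, -2.4, 3.4]
width: 0.0094
gripper_force: 10.0
```

>>> move_arm(increments=[[[0, 0, 0], [-0.005, -0.0005, 0], 0.05], [[0, 0, 0], [-0.005, -0.0005, 0], 0.05], [[0, 0, 0], [-0.004, -0.0005, 0], 0.05], [[0, 0, 0], [0, 0, 0], 0.05], [[0, 0, 0], [0, 0, 0], 0.05]])

```text
time_s: 13.68
tcp_pos: [0.4497, -0.0903, 0.1445]
tool_rot: [3.14, 0.002, 1.899]
force: [4.3, -4.2, 3.3]
width: 0.0095
gripper_force: 10.0
```

>>> move_arm(increments=[[[0, 0, 0], [-0.003, -0.0005, 0], 0.05], [[0, 0, 0], [-0.002, 0, 0], 0.05], [[0, 0, 0], [0, 0, 0], 0.05], [[0, 0, 0], [0, 0, 0], 0.05], [[0, 0, 0], [0, 0, 0], 0.05]])

```text
time_s: 14.1
tcp_pos: [0.4488, -0.0904, 0.1445]
tool_rot: [3.139, 0.002, 1.899]
force: [4.6, -4.1, 2.0]
width: 0.0097
gripper_force: 10.0
```

>>> move_arm(increments=[[[0, 0, 0], [-0.002, 0, 0], 0.05], [[0, 0, 0], [-0.002, 0, 0], 0.05], [[0, 0, 0], [0, 0, 0], 0.05], [[0, 0, 0], [0, 0, 0], 0.05], [[0, 0, 0], [0, 0, 0], 0.05]])

```text
time_s: 14.52
tcp_pos: [0.4481, -0.0905, 0.1445]
tool_rot: [3.139, 0.003, 1.899]
force: [4.9, -5.7, 2.1]
width: 0.0095
gripper_force: 10.0
```

>>> move_arm(increments=[[[0, 0, 0], [-0.002, 0, 0], 0.05], [[0, 0, 0], [-0.001, 0, 0], 0.05], [[0, 0, 0], [0, 0, 0], 0.05], [[0, 0, 0], [0, 0, 0], 0.05], [[0, 0, 0], [0, 0, 0], 0.05]])

```text
time_s: 14.93
tcp_pos: [0.4475, -0.0906, 0.1445]
tool_rot: [3.139, 0.003, 1.899]
force: [5.3, -6.1, 2.0]
width: 0.0093
gripper_force: 10.0
```

>>> move_arm(increments=[[[0, 0, 0], [0, -0.002, 0], 0.05], [[0, 0, 0], [-0.001, -0.002, 0], 0.05], [[0, 0, 0], [-0.001, 0, 0], 0.05], [[0, 0, 0], [0, 0, 0], 0.05], [[0, 0, 0], [0, 0, 0], 0.05]])

```text
time_s: 15.35
tcp_pos: [0.447, -0.0909, 0.1444]
tool_rot: [3.139, 0.002, 1.899]
force: [6.9, -0.7, 1.4]
width: 0.0096
gripper_force: 10.0
```

>>> move_arm(increments=[[[0, 0, 0], [-0.001, 0, 0], 0.05], [[0, 0, 0], [-0.001, 0, 0], 0.05], [[0, 0, 0], [0, 0, 0], 0.05], [[0, 0, 0], [0, 0, 0], 0.05], [[0, 0, 0], [0, 0, 0], 0.05]])

```text
time_s: 15.77
tcp_pos: [0.4469, -0.0909, 0.1445]
tool_rot: [3.139, 0.002, 1.899]
force: [8.4, -0.1, 0.8]
width: 0.0096
gripper_force: 10.0
```

```bash
python3 - <<'E'
from h import *
o=arm.get_obs(); print(o['tcp_pos'],o['force'],o['ft_torque'])
w=snap('wrist','w5',scale=1.5)
E
```

```text
[ 0.44694133 -0.09087293  0.1444773 ] [ 8.39531525 -0.10808801  0.7760229 ] [ 0.05607587 -1.67317729 -0.06760949]
```

View pics/w5.png

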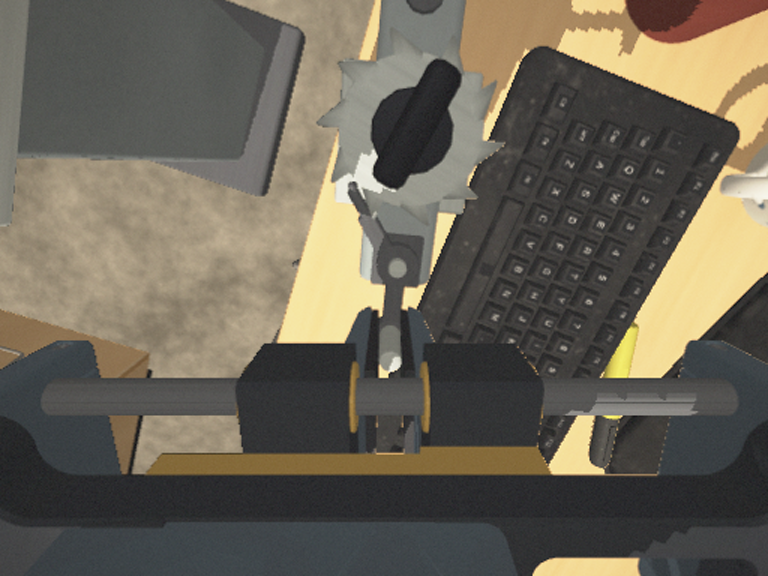

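The pawl nose, at (352,187), lies against the wheel between teeth. The force rose against the stop, so the pawl is home. Releasing the peg and going back to the knob.

>>> move_arm(increments=[[[0, 0, 0], [0, 0, 0], 0.35], [[0, 0, 0], [0, 0, 0], 0.35], [[0, 0, 0], [0, 0, 0.08], 0.35], [[0, 0, 0], [0, 0, 0.11], 0.35], [[0, 0, 0], [0, 0, 0.11], 0.35]])

```text
time_s: 16.23
tcp_pos: [0.4443, -0.0902, 0.2042]
tool_rot: [-3.139, -0.002, 1.899]
force: [-0.1, 0.2, 0.5]
width: 0.0319
gripper_force: 0.0
```

>>> move_arm(increments=[[[0, 0, -0.0167], [-0.02, 0.0896, 0], 0.48], [[0, 0, -0.0167], [-0.02, 0.0896, 0], 0.48], [[0, 0, -0.0167], [-0.02, 0.0896, 0], 0.48], [[0, 0, -0.0167], [-0.02, 0.0896, 0], 0.48], [[0, 0, -0.0167], [-0.02, 0.0896, 0], 0.48]])

```text
time_s: 16.65
tcp_pos: [0.4244, -0.0001, 0.2038]
tool_rot: [-3.141, 0.0, 1.369]
force: [-0.7, -0.5, -0.6]
width: 0.0435
gripper_force: 0.0
```

>>> move_arm(increments=[[[0, 0, 0], [0, 0, 0], 0.48], [[0, 0, 0], [0, 0, 0], 0.48], [[0, 0, 0], [0, 0, 0], 0.48], [[0, 0, 0], [0, 0, 0], 0.48], [[0, 0, 0], [0, 0, 0], 0.48]])

```text
time_s: 17.07
tcp_pos: [0.4254, -0.0014, 0.2039]
tool_rot: [-3.141, 0.0, 1.375]
force: [-0.7, -0.5, -0.8]
width: 0.0437
gripper_force: 0.0
```

```bash
cat > chk.py <<'E'
from h import *
import sys
o=arm.get_obs(); print(o['q'].round(3),o['tcp_pos'],o['tool_rot'],o['width'],o['force'],o['ft_torque'])
w=snap('wrist',sys.argv[1],scale=1.5); P=cloud(w).reshape(-1,3)
s=P[(P[:,2]>.142)&(P[:,2]<.15)&(P[:,1]<-.065)&(P[:,1]>-.11)&(abs(P[:,0]-.455)<.025)]
print(len(s), s.mean(0) if len(s) else 0)
s=P[(P[:,2]>.147)&(P[:,2]<.155)&(np.hypot(P[:,0]-.426,P[:,1]+.0015)<.03)]
if len(s)>9: print(len(s),cv2.minAreaRect((s[:,:2]*1000).astype(np.float32)))
E
python3 chk.py w6
```

```text
[-0.144  0.251  1.847 -0.     1.044  0.052] [ 0.42540556 -0.00138932  0.2038544 ] [-3.14147217e+00  9.76985297e-05  1.37500678e+00] 0.0437343117161666 [-0.65472364 -0.51431729 -0.81639627] [-0.04316955 -0.10095386 -0.00788229]
30 [ 0.44371346 -0.08996086  0.14499315]
731 ((425.7378234863281, -1.3789424896240234), (44.90493392944336, 12.644871711730957), 78.38063049316406)
```

View pics/w6.png

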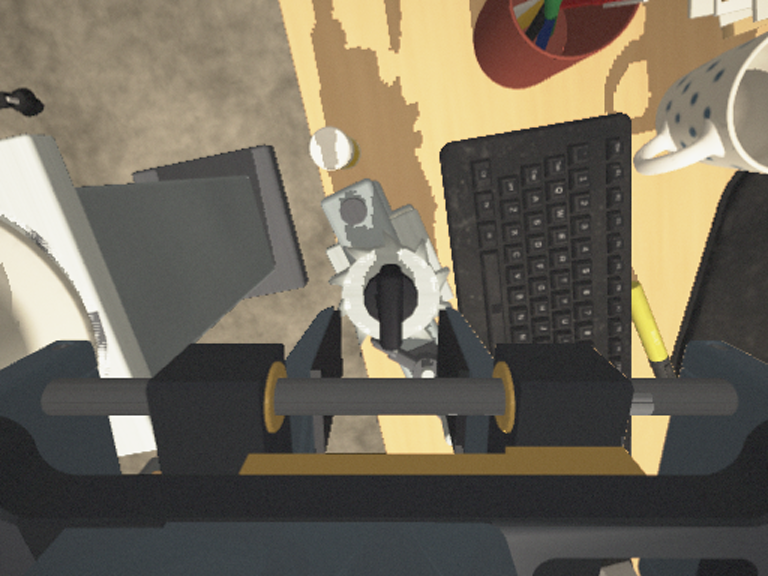

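The knob bar is centred between the fingers at (390,305). Descending and gripping.

>>> move_arm(increments=[[[0, 0, 0], [0.003, 0, -0.073], 0.48], [[0, 0, 0], [0, 0, -0.073], 0.48], [[0, 0, 0], [0, 0, -0.073], 0.48], [[0, 0, 0], [0, 0, -0.073], 0.48], [[0, 0, 0], [0, 0, 0], 0.48]], squeeze=20)

```text
time_s: 17.53
tcp_pos: [0.4248, -0.001, 0.1436]
tool_rot: [-3.138, 0.0, 1.375]
force: [-0.8, 0.2, 0.4]
width: 0.0437
gripper_force: 0.0
```

>>> move_arm(increments=[[[0, 0, 0], [0, 0, 0], 0.05], [[0, 0, 0], [0, 0, 0], 0.05], [[0, 0, 0], [0, 0, 0], 0.05], [[0, 0, 0], [0, 0, 0], 0.05], [[0, 0, 0], [0, 0, 0], 0.05]])

```text
time_s: 17.95
tcp_pos: [0.4262, -0.0008, 0.146]
tool_rot: [3.141, -0.0, 1.375]
force: [0.5, -0.9, 0.0]
width: 0.0135
gripper_force: 0.0
```

>>> move_arm(increments=[[[0, 0, 0], [0, 0, 0], 0.05], [[0, 0, 0], [0, 0, 0], 0.05], [[0, 0, 0.001], [0, 0, 0], 0.05], [[0, 0, 0.001], [0, 0, 0], 0.05], [[0, 0, 0.001], [0, 0, 0], 0.05]])

```text
time_s: 18.37
tcp_pos: [0.4263, -0.0008, 0.146]
tool_rot: [3.141, -0.0, 1.394]
force: [-1.1, 0.3, 8.2]
width: 0.0129
gripper_force: 20.0
```

```bash
cat > s.py <<'E'
from rig import arm
o=arm.get_obs(); print(o['tool_rot'][2].round(4),o['tcp_pos'].round(4),o['force'].round(2),o['ft_torque'].round(3),o['joint_torque'][5].round(3),o['q'][5].round(4),o['gripper_force'])
E
python3 s.py
```

```text
1.3937 [ 0.4263 -0.0008  0.146 ] [-1.12  0.34  8.21] [-0.083  0.134 -0.109] 0.098 0.0348 20.00576376914978
```

>>> move_arm(increments=[[[0, 0, 0.001], [0, 0, 0], 0.05], [[0, 0, 0.001], [0, 0, 0], 0.05], [[0, 0, 0.001], [0, 0, 0], 0.05], [[0, 0, 0.001], [0, 0, 0], 0.05], [[0, 0, 0], [0, 0, 0], 0.05]])

```text
time_s: 18.78
tcp_pos: [0.4262, -0.0008, 0.146]
tool_rot: [3.141, -0.0, 1.419]
force: [-0.4, -1.2, 7.3]
width: 0.0128
gripper_force: 20.0
```

```bash
python3 s.py
```

```text
1.419 [ 0.4262 -0.0008  0.146 ] [-0.44 -1.23  7.28] [-0.041  0.127 -0.076] -0.319 0.0095 20.00284731388092
```

>>> move_arm(increments=[[[0, 0, 0.001], [0, 0, 0], 0.05], [[0, 0, 0.001], [0, 0, 0], 0.05], [[0, 0, 0.001], [0, 0, 0], 0.05], [[0, 0, 0], [0, 0, 0], 0.05], [[0, 0, 0], [0, 0, 0], 0.05]])

```text
time_s: 19.2
tcp_pos: [0.4262, -0.0008, 0.146]
tool_rot: [3.141, 0.0, 1.438]
force: [-1.6, -0.2, 8.7]
width: 0.0132
gripper_force: 20.0
```

```bash
python3 s.py
```

```text
1.4375 [ 0.4262 -0.0008  0.146 ] [-1.58 -0.22  8.69] [-0.083  0.104 -0.078] -0.088 -0.0089 20.001650154590607
```

>>> move_arm(increments=[[[0, 0, 0.001], [0, 0, 0], 0.05], [[0, 0, 0.001], [0, 0, 0], 0.05], [[0, 0, 0.001], [0, 0, 0], 0.05], [[0, 0, 0], [0, 0, 0], 0.05], [[0, 0, 0], [0, 0, 0], 0.05]])

```text
time_s: 19.62
tcp_pos: [0.4262, -0.0008, 0.146]
tool_rot: [3.141, 0.0, 1.456]
force: [-1.3, -0.2, 8.5]
width: 0.0129
gripper_force: 20.0
```

```bash
python3 s.py
```

```text
1.4564 [ 0.4262 -0.0008  0.146 ] [-1.27 -0.16  8.54] [-0.062  0.136  0.004] -0.088 -0.0278 20.001659095287323
```

>>> move_arm(increments=[[[0, 0, 0.001], [0, 0, 0], 0.05], [[0, 0, 0.001], [0, 0, 0], 0.05], [[0, 0, 0.001], [0, 0, 0], 0.05], [[0, 0, 0], [0, 0, 0], 0.05], [[0, 0, 0], [0, 0, 0], 0.05]])

```text
time_s: 20.03
tcp_pos: [0.4262, -0.0008, 0.146]
tool_rot: [3.141, 0.0, 1.475]
force: [-1.6, -0.6, 8.2]
width: 0.0131
gripper_force: 20.0
```

```bash
python3 s.py
```

```text
1.4752 [ 0.4262 -0.0008  0.146 ] [-1.57 -0.59  8.25] [-0.041  0.134 -0.091] -0.088 -0.0466 20.001693964004517
```

>>> move_arm(increments=[[[0, 0, 0.001], [0, 0, 0], 0.05], [[0, 0, 0.001], [0, 0, 0], 0.05], [[0, 0, 0], [0, 0, 0], 0.05], [[0, 0, 0], [0, 0, 0], 0.05], [[0, 0, 0], [0, 0, 0], 0.05]])

```text
time_s: 20.45
tcp_pos: [0.4262, -0.0008, 0.146]
tool_rot: [3.141, 0.0, 1.488]
force: [-1.8, -0.6, 8.9]
width: 0.0125
gripper_force: 20.0
```

```bash
python3 s.py
```

```text
1.4878 [ 0.4262 -0.0008  0.146 ] [-1.77 -0.57  8.94] [-0.085  0.124 -0.044] -0.042 -0.0592 20.00166893005371
```

>>> move_arm(increments=[[[0, 0, 0.001], [0, 0, 0], 0.05], [[0, 0, 0.001], [0, 0, 0], 0.05], [[0, 0, 0], [0, 0, 0], 0.05], [[0, 0, 0], [0, 0, 0], 0.05], [[0, 0, 0], [0, 0, 0], 0.05]])

```text
time_s: 20.87
tcp_pos: [0.4262, -0.0008, 0.146]
tool_rot: [3.141, 0.0, 1.5]
force: [-0.4, 0.3, 8.2]
width: 0.0131
gripper_force: 20.0
```

```bash
python3 s.py
```

```text
1.5001 [ 0.4262 -0.0008  0.146 ] [-0.45  0.26  8.21] [-0.066  0.198 -0.166] -0.178 -0.0717 20.00619649887085
```

>>> move_arm(increments=[[[0, 0, 0.001], [0, 0, 0], 0.05], [[0, 0, 0], [0, 0, 0], 0.05], [[0, 0, 0], [0, 0, 0], 0.05], [[0, 0, 0], [0, 0, 0], 0.05], [[0, 0, 0], [0, 0, 0], 0.05]])

```text
time_s: 21.28
tcp_pos: [0.4261, -0.0008, 0.146]
tool_rot: [3.141, 0.0, 1.506]
force: [-1.3, 0.4, 8.0]
width: 0.0132
gripper_force: 20.0
```

```bash
python3 s.py
```

```text
1.5063 [ 0.4261 -0.0008  0.146 ] [-1.25  0.42  8.02] [-0.064  0.243 -0.344] -0.346 -0.0778 20.015364289283752
```

>>> move_arm(increments=[[[0, 0, 0.0005], [0, 0, 0], 0.05], [[0, 0, 0], [0, 0, 0], 0.05], [[0, 0, 0], [0, 0, 0], 0.05], [[0, 0, 0], [0, 0, 0], 0.05], [[0, 0, 0], [0, 0, 0], 0.05]])

```text
time_s: 21.7
tcp_pos: [0.4261, -0.0008, 0.146]
tool_rot: [3.141, -0.0, 1.509]
force: [-1.3, -1.1, 8.5]
width: 0.0129
gripper_force: 20.0
```

```bash
python3 s.py
```

```text
1.5094 [ 0.4261 -0.0008  0.146 ] [-1.31 -1.09  8.51] [-0.101  0.229 -0.411] -0.43 -0.0809 20.025506615638733
```

The pawl has taken the load: the torque rises steadily, 0.17, 0.34, then 0.41 N m. Letting go and retreating.

>>> move_arm(increments=[[[0, 0, 0], [0, 0, 0], 0.4], [[0, 0, 0], [0, 0, 0], 0.4], [[0, 0, 0], [0, 0, 0], 0.4], [[0, 0, 0], [0, 0, 0.1], 0.4], [[0, 0, 0], [0, 0, 0.15], 0.4]])

```text
time_s: 22.12
tcp_pos: [0.4244, -0.0006, 0.1944]
tool_rot: [-3.137, -0.0, 1.51]
force: [0.3, 0.3, -0.9]
width: 0.0369
gripper_force: 0.0
```

>>> move_arm(increments=[[[0, 0, 0], [0, -0.1, 0.15], 0.4], [[0, 0, 0], [0, -0.1, 0.15], 0.4], [[0, 0, 0], [0, -0.1, 0.1], 0.4], [[0, 0, 0], [0, -0.1, 0], 0.4], [[0, 0, 0], [0, -0.1, 0], 0.4]])

```text
time_s: 22.53
tcp_pos: [0.4263, -0.1019, 0.2769]
tool_rot: [3.139, 0.001, 1.51]
force: [0.6, 0.0, 0.4]
width: 0.0367
gripper_force: 0.0
```

>>> move_arm(increments=[[[0, 0, 0], [0, 0, 0], 0.4], [[0, 0, 0], [0, 0, 0], 0.4], [[0, 0, 0], [0, 0, 0], 0.4], [[0, 0, 0], [0, 0, 0], 0.4], [[0, 0, 0], [0, 0, 0], 0.4]])

```text
time_s: 22.95
tcp_pos: [0.4258, -0.1001, 0.2754]
tool_rot: [-3.141, -0.0, 1.511]
force: [0.3, -0.1, -0.2]
width: 0.0361
gripper_force: 0.0
```

```bash
python3 chk.py w7; python3 - <<'E'
from h import *
c=load('w7'); p=proj(c,[[.4473,-.0905,.146],[.4394,-.0577,.123],[.426,-.0015,.151]]); print(p)
x0,y0=(p.min(0)-30).astype(int); x1,y1=(p.max(0)+30).astype(int); x0=max(x0,0);y0=max(y0,0); print(x0,y0,x1,y1)
im=c['frame'][y0:y1,x0:x1,::-1]; print(im.shape); cv2.imwrite('pics/w7c.png',cv2.resize(im,None,fx=4,fy=4,interpolation=cv2.INTER_CUBIC))
E
```

```text
[-0.368  0.178  1.713  0.     1.251 -0.308] [ 0.42580238 -0.10012098  0.27537582] [-3.14119411e+00 -1.91618515e-04  1.51061841e+00] 0.03613830379890498 [ 0.25742018 -0.13981137 -0.15523105] [-0.04549234 -0.05760273  0.00660398]
65 [ 0.44664652 -0.0907241   0.14547796]
594 ((425.63848876953125, -1.568613052368164), (44.35381317138672, 11.991982460021973), 86.54305267333984)
[[279.44595532 174.8783026 ]
 [269.81518835 142.27112404]
 [254.19783565  88.17038034]]
224 58 309 204
(146, 85, 3)
```

View pics/w7c.png

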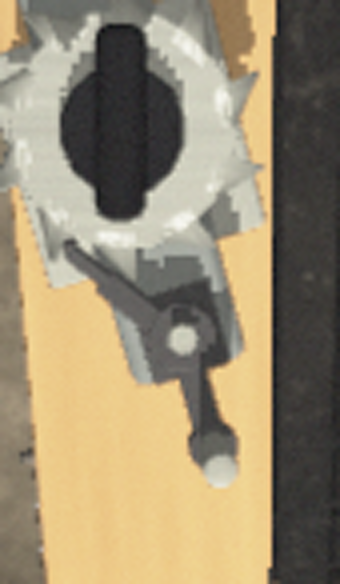

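The peg is slightly further home than at the start and the nose sits between the teeth at (70,245). The bar is at 86.5°, unchanged since I let go. Handing in.

```bash
python3 -c "
from rig import job_done; print(job_done())"
```

```text
the job is handed in; nothing more can be done
None
```

The press is eased by two teeth, with the pawl fully home and carrying the load (felt at about 0.41 N m on the knob), and the job was handed in at about 23 s with the gripper clear; I have no verdict back.

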